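Hook out the tray under the mini cabinet

ROBOT

A 6-joint arm with a two-finger parallel gripper is mounted at the origin on the work surface. World frame = base frame: x ahead of the robot, y to its left, z up, the work surface at z = 0. Lengths are in mm, angles in rad, forces in N, time in s.
With the tool pointing down it reaches from about 400 to 925 mm from the base axis. Payload 12.5 kg.
Tool frame: the origin (TCP) lies midway between the tips of the shut fingers; the grasp point (between the pads) lies 19 mm behind it; z points along the fingers, y is the direction in which the jaws open and shut (so a half turn about z gives the same grasp; the last joint's range is limited). The gripper opens to 95 mm and grips with 3 to 60 N. Pads are 20 mm wide; open, the fingers measure 119 mm over their backs; the gripper's body (75 mm by 180 mm) begins 59 mm behind the grasp point.
Start: joints at [-1.263, 0.491, 1.559, -0, 1.092, -0.106], TCP at [251.331, -572.258, 214.661] pointing down, gripper open.
Joint ranges: [-3.1, 3.1], [-0.84, 2.19], [0.05, 2.79], [-1.13, 4.28], [0.06, 2.93], [-2.69, 2.69]. Speed limits (rad/s): [2.22, 2.22, 2.79, 3.14, 3.14, 3.14].

INTERFACE

Orientations are given as [roll, pitch, yaw] about the fixed x, y, z axes, in that order (R = Rz(yaw) Ry(pitch) Rx(roll)).
In Python, from cell import env, eyes, job_done, boxes_of, regions_of gives the robot as it stands.
- The arm moves only by the tool send_rows, never from a script. Its argument "plan" is text: rows parted by semicolons, each of 5 numbers parted by spaces: the shift along the tool's x, y, z in mm, then the turn about the tool's z in rad, then the finger opening in mm, from 0 to 95.1. In form: x y z roll gripper; .... A call has 1 to 8 rows; each row shifts and turns the pose as measured when the row begins, along the tool's axes as they then stand; what a row does not reach is not made up. A row lasts 1/10 s, in which the tool goes at most 50 mm and 8.59 degrees, less where a joint would pass 70% of its speed; a pose out of reach is approached as far as the arm can. A call with a gripper value outside its range is refused whole. The fingers move at their own pace and stop on an object; the grip force is fixed at half the most. Time passes only in rows, so rows that do not move let the fingers close. It gives the time, the measured TCP pose, the force and the opening at its end, in the units of the state.
- env.state(): the state, without advancing time (a new reading comes with each control period).
- eyes.read_camera(name): name is "scene" or "top" or "wrist"; returns a dict with "image" (420x560x3 uint8, red, green, blue), "vertical_fov" (degrees; the focal length in pixels is half the picture's height over the tangent of half this angle, whatever the lens; pixels are square), "cx", "cy" (the principal point, pixels), "k1" (the pictures are not rectified: a ray, as slopes to the right and down, at radius r is drawn at 1 + k1 r^2 times it, then the intrinsics apply), "extrinsics" (4x4, takes a point from camera to world coordinates). Camera axes: x right, y up, looking along -z (the intrinsics and any distortion apply to the point x, -y, -z); pixel columns grow to the right and rows downward; lengths in mm; the calibration is good to about 2 mm. A picture is of the moment at which its call begins. There is no depth.
- job_done(): hands the job in, once; it reports no verdict.
Trained networks look in a picture, given as the dict that the camera call returned (one of the last four; its "shot" number tells which), for a name from the list of things; names that differ only in an ending like _2 or _b are one class to them, and where a whole thing is asked for, a point or a joint stands for the part that bears it (a point fixed in the world has none). Each returns a list of dicts, best first, with "confidence" (0 to 1); they miss things now and then, are a little off and sometimes report something else, mostly with a low value. They report only what shows in the picture. A call takes as long as a camera call. They do not tell look-alikes from the thing itself.
- boxes_of(target, picture): "bbox" ([left, top, width, height] in pixels, round what is visible of it).
- regions_of(target, picture): "pixels" (420x560 bool, what is visible of it) and "bbox" ([left, top, width, height] in pixels, round what is visible of it).
The state is a dict: "t": time; "joints": joint angles; "qvel": joint speeds; "tau": joint torques, N m; "eef_pos": TCP position; "tcp_rot": TCP orientation; "ft_force": force on the tool from outside, world axes, zero at the start; "moment": the same for the moment, N m; "opening": opening from 0.0 (shut) to 1.0 (fully open).
Only numpy, scipy, OpenCV 4.12 (cv2) and the standard library are available. Lean on these libraries where they do the work, as an engineer would, in place of code of your own. Each camera call takes 0.05 s, during which the arm holds its last target.

TASK

Take the hooked rod from the cork mat, reach it under the ledge of the pine cabinet, feel for the pull eye hidden there, catch it with the hook and gently draw the shallow tray out to its stop. Then unhook the rod and lay it back on the mat, lengthways and standing on its handle's flat underside as it was. Do the pulling with the rod, never with the gripper on the cabinet or tray, never press hard on the cabinet, tray or eye, and leave the flask, shaker, coaster and jigger as they are.

Things in the scene. Friction and masses are not known exactly. Their poses are not given: they have to be found in the camera images.
- cabinet: Fixed varnished pine cabinet, 220 deep (x) x 260 wide (y) x 240 mm high, door shut. Origin: centre of its underside; x runs from its front (x=-110 mm, facing the robot) to its back, z up. Solid from z=92 mm up; below that the front is an open toe space between side cheeks at y=+-115 to 130 mm. Over 16 N between the rod and cabinet, tray or eye counts as pressing hard.
- ledge (a point): middle of the lower front edge of the cabinet's ledge, 92 mm above the sideboard; axes as the cabinet's. The toe space below it is 230 mm wide; the tray's upright front face stands 40 mm further in.
- tray_face (a point): middle of the tray's front face (210 wide, 48 mm high), 60 mm above the sideboard; axes as the cabinet's; moves with the tray. The pull eye sticks out of this face: a level U-loop of 5 mm steel wire at this height, 30 mm out, 34 mm wide overall, its opening 24 wide x 25 mm deep, open up and down: a tip coming up from below catches it.
- feel_zone (a point): point on the cabinet at the same height as the eye, on the tray face's centre line when shut; axes as the cabinet's. The eye's middle lies anywhere within 35 mm to either side (y) of it, unmeasured and fixed fast: find it by feel, e.g. by sweeping the upturned tip sideways at wire height until it meets the loop's side, then lower, move under it and rise.
- tray (a joint): how far the tray (with its eye) is drawn out towards the robot along the cabinet's -x: 0 m shut, 0.060 m at its hard stop. It slides stiffly, taking about 3 N, and stays where it is left.
- rod_grip (a point): point to grasp in the wooden handle of the loose hooked rod (0.13 to 0.2 kg), 26 mm above the handle's flat underside. x points along the rod to the hook, z up. Handle 90 long (x from -55 to +35 mm of here) x 24 wide x 40 mm high. A 6 mm steel shank runs on from it, axis 17 mm above the underside, to x=130 mm, where it turns straight up. Balances near this point.
- rod_mid (a point): the middle of the rod's length: 37.5 mm in front of rod_grip and 9 mm lower, 17 mm above the underside; same axes as rod_grip
- hook_tip (a point): the top of the rod's upturned tip (6 mm thick, rounded): 130 mm in front of rod_grip along the rod and 20 mm higher, so 46 mm above the handle's underside and 26 mm above the top of the shank; same axes as rod_grip
- mat: fixed cork mat, 260 (x) x 100 (y) x 4 mm, to the left or right in front of the cabinet. Origin: centre of its underside on the sideboard. The rod lies on it, hook towards +x.
- flask: empty flat glass rum flask with steel cap, 36 x 90 x 173 mm high, standing beside the cabinet; origin at the centre of its underside. To be left alone.
- shaker: stainless cocktail shaker, 86 mm across, 197 mm high, standing beside the cabinet; origin at the centre of its underside. To be left alone.
- coaster: round white ceramic coaster, 104 mm across, 8 mm thick, lying flat; origin at the centre of its underside. To be left alone.
- jigger: black plastic jigger (double cone), 46 mm across, 82 mm high, standing on the coaster; origin at the centre of its underside. To be left alone.
Things that resemble listed ones, but are neither listed nor needed, are in the scene too. Of the things that look like the part that bears rod_grip, the smallest one is meant.

How it is judged (in metres and radians):
On the way, in this order (a step that is already met when the one before it is completed fails the run):
1. the rod's tip is under the ledge, the tray still shut (x of hook_tip in the frame of cabinet above -0.105 m and height (world z) of hook_tip below 0.092 m and value of joint tray below 0.01 m), for 0.1 s.
2. the tray is drawn out to within 5 mm of its stop, with the rod held up against it (value of joint tray above 0.055 m and height (world z) of hook_tip above 0.06 m), for 0.1 s.
At the end, for the whole second after the job is handed in: The tray is out at least 52 of its 60 mm; the rod is released and at rest on the mat, standing on its handle's underside (tilt under 0.1 rad), the middle of its length within 40 mm of the mat's centre and its length within 0.35 rad of the mat's (value of joint tray above 0.052 m and horizontal distance between rod_mid and mat below 0.04 m and height (world z) of rod_mid below 0.025 m and angle between rod_mid's own z axis and vertical below 0.1 rad and angle between the x axis of rod_mid and the x axis of mat, either way round below 0.35 rad and linear speed of rod below 0.02 m/s); the robot touches nothing.
It fails at once if more than 16 N between the rod and the cabinet, its tray or eye (contact force between rod and cabinet above 16 N).
It fails at once if the gripper or arm touches the cabinet, tray or eye (contact force between any of the fingers, the arm and cabinet above 1 N).
It fails at once if a bystander is moved by more than 15 mm (distance of any of flask, shaker, coaster, jigger from where it was at the start of the episode above 0.015 m).
It also fails if it takes over 64 s, if anything falls off the work surface, if the arm or the gripper's body presses on something with over 40 N, if the wrist force passes 120 N, or if a joint passes its speed limit or range.

## Working session

There is one attempt and no reset: what is moved stays moved. The work goes in short steps, Python scripts to look and compute and a tool call to move; the robot and the scene stay as the last step left them, time stands still between calls to the robot, and variables do not carry over. Pictures are saved under pics/ and viewed, and the job is handed in when it is done.

Besides the shell and the picture viewer there is one more tool, called after "Emit:" by a JSON object that holds its "fn" and its "kwargs". send_rows: Moves the arm, as the interface text tells. Its arguments: {"type":"object","properties":{"plan":{"type":"string"}},"required":["plan"]}

```bash
ls; mkdir -p pics; cat > h.py <<'E'
import numpy as np,cv2
from cell import env,eyes,job_done,boxes_of,regions_of
def K(p):
    H,W=p["image"].shape[:2]
    f=H/2/np.tan(np.radians(p["vertical_fov"])/2); return f,p["cx"],p["cy"],p["k1"]
def save(p,n,crop=None,s=1):
    im=p["image"][:,:,::-1]
    if crop: l,t,w,h=crop; im=im[t:t+h,l:l+w]
    if s!=1: im=cv2.resize(im,None,fx=s,fy=s,interpolation=cv2.INTER_CUBIC)
    cv2.imwrite("pics/"+n,im)
def ray(p,u,v):
    f,cx,cy,k=K(p); x=(u-cx)/f;y=(v-cy)/f; a,b=x,y
    for _ in range(30):
        s=1+k*(a*a+b*b); a,b=x/s,y/s
    E=np.array(p["extrinsics"]); d=E[:3,:3]@np.array([a,-b,-1]); return E[:3,3],d/np.linalg.norm(d)
def atz(p,u,v,z):
    o,d=ray(p,u,v); return o+d*(z-o[2])/d[2]
def proj(p,X):
    f,cx,cy,k=K(p);E=np.array(p["extrinsics"]); c=E[:3,:3].T@(np.array(X,float)-E[:3,3]); a=c[0]/-c[2];b=-c[1]/-c[2]
    s=1+k*(a*a+b*b); return np.array([cx+f*a*s,cy+f*b*s])
E
python3 - <<'E'
from h import *
print(env.state())
for n in("scene","top","wrist"):
    p=eyes.read_camera(n); save(p,n+"0.png"); print(n,p["vertical_fov"],p["cx"],p["cy"],p["k1"],np.round(p["extrinsics"],2).tolist())
    for t in("rod_grip","mat","cabinet","flask","shaker","coaster","jigger","tray_face"):
        try: print(t,[(np.round(b["bbox"]).tolist(),round(b["confidence"],2)) for b in boxes_of(t,p)])
        except Exception as e: print(t,e)
E
```

```text
pics
{'t': 0.0, 'joints': array([-1.26260909e+00,  4.91592149e-01,  1.55943940e+00, -2.17718852e-05,
        1.09167373e+00, -1.05623452e-01]), 'qvel': array([ 0.00079965, -0.00024458,  0.00190612, -0.00020572, -0.00071598,
       -0.00089814]), 'tau': array([-2.55335493e-03, -6.12650371e+01, -2.58179641e+01,  6.92003430e-02,
        4.81995405e-02, -8.18591002e-05]), 'eef_pos': array([ 251.24510308, -572.0236255 ,  214.04495374]), 'tcp_rot': array([-3.14048419e+00, -9.80999210e-05,  4.13820680e-01]), 'ft_force': array([ 0.72657219,  0.21890486, -0.62803677]), 'moment': array([ 0.00472098, -0.01697214, -0.04029314]), 'opening': 0.9970333417508803}
scene 45.310710280165466 275.3143040422837 202.5169125870351 -0.12376408962816658 [[-0.6, -0.76, 0.25, 836.34], [0.8, -0.57, 0.18, 87.27], [0.01, 0.31, 0.95, 1444.05], [0.0, 0.0, 0.0, 1.0]]
rod_grip [([235.0, 179.0, 27.0, 38.0], 0.94), ([152.0, 64.0, 64.0, 54.0], 0.74), ([275.0, 85.0, 37.0, 70.0], 0.7)]
mat [([208.0, 170.0, 78.0, 78.0], 0.64)]
cabinet [([199.0, 254.0, 148.0, 142.0], 0.67)]
flask [([201.0, 257.0, 29.0, 37.0], 0.81), ([225.0,
[... 429 characters left out ...]
, 67.0], 0.66), ([319.0, 256.0, 10.0, 36.0], 0.65)]
mat [([290.0, 141.0, 39.0, 96.0], 0.93)]
cabinet [([130.0, 22.0, 129.0, 123.0], 0.83)]
flask [([269.0, 85.0, 34.0, 32.0], 0.66)]
shaker [([93.0, 104.0, 42.0, 32.0], 0.59)]
coaster [([119.0, 178.0, 36.0, 39.0], 0.8), ([308.0, 153.0, 15.0, 65.0], 0.56)]
jigger [([117.0, 184.0, 25.0, 16.0], 0.6)]
tray_face []
wrist 64.98443932461745 277.1345390500526 211.57827371966957 -0.07974850872936524 [[0.4, 0.88, 0.27, 328.03], [-0.92, 0.38, 0.12, -538.66], [0.0, -0.29, 0.96, 384.38], [0.0, 0.0, 0.0, 1.0]]
rod_grip [([300.0, 32.0, 160.0, 212.0], 0.8), ([18.0, 2.0, 56.0, 236.0], 0.62)]
mat []
cabinet []
flask []
shaker []
coaster []
jigger []
tray_face []
```

View pics/top0.png

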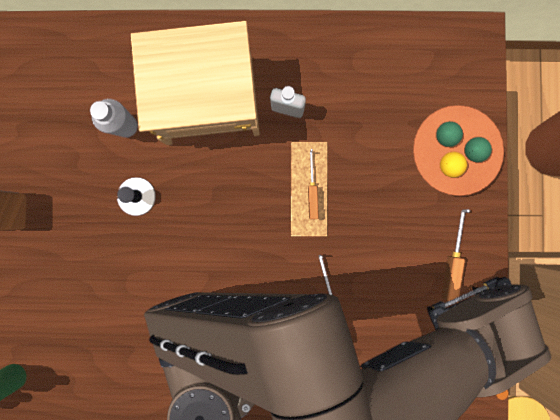

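View pics/scene0.png

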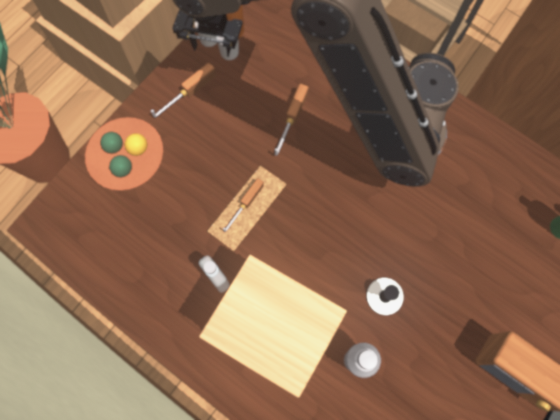

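View pics/wrist0.png

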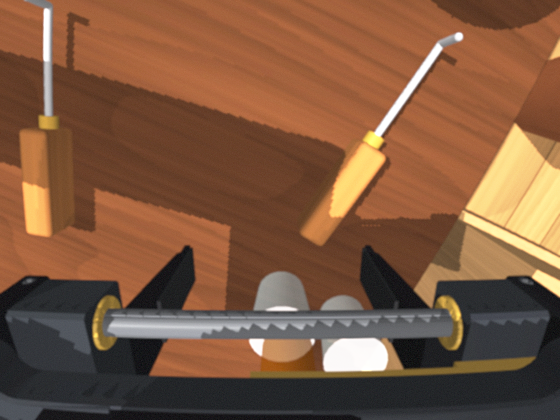

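The rods are at top (313,190) on the mat, (325,275) half under the arm and (460,255) at right. The smallest one, on the mat, is meant. Next I measure it along with the mat and cabinet.

```bash
python3 - <<'E'
from h import *
p=eyes.read_camera("top"); save(p,"top_mat.png",(260,130,90,120),6); save(p,"top_cab.png",(80,10,240,140),3.3)
def rect(t,z,bb=None):
    for r in regions_of(t,p)[:3]:
        m=r["pixels"].astype(np.uint8); ys,xs=np.nonzero(m)
        P=np.array([atz(p,x,y,z)[:2] for x,y in zip(xs,ys)],np.float32)
        q=cv2.minAreaRect(P); print(t,round(r["confidence"],2),r["bbox"],[np.round(a,1) for a in q], np.round(cv2.boxPoints(q)).tolist())
rect("mat",4); rect("cabinet",240); rect("rod_grip",40); rect("flask",100);rect("shaker",190);rect("coaster",8)
s=eyes.read_camera("scene"); save(s,"sc_mat.png",(200,160,100,100),6)
p=s
rect("mat",4); rect("cabinet",240); rect("rod_grip",40);rect("coaster",8)
E
```

```text
mat 0.76 [291.7, 145.8, 38.4, 92.7] [array([ 520. , -248.1]), array([257. , 102.3]), np.float64(0.3)] [[391.0, -198.0], [392.0, -300.0], [649.0, -299.0], [648.0, -196.0]]
mat 0.66 [118.7, 186.2, 22.5, 15.7] [array([500.5, 252.4]), array([41.8, 61.7]), np.float64(0.9)] [[479.0, 283.0], [480.0, 221.0], [522.0, 222.0], [521.0, 284.0]]
cabinet 0.91 [132.1, 23.1, 126.4, 123.4] [array([744.5,  29. ]), array([269.1, 271.9]), np.float64(6.4)] [[596.0, 149.0], [626.0, -121.0], [893.0, -91.0], [863.0, 179.0]]
rod_grip 0.95 [442.0, 210.3, 29.2, 88.0] [array([ 343.2, -639.3]), array([ 47.5, 249.9]), np.float64(80.3)] [[216.0, -642.0], [462.0, -684.0], [470.0, -637.0], [224.0, -595.0]]
rod_grip 0.86 [311.0, 153.9, 4.8, 68.7] [array([ 520.1, -255.5]), array([169.2,  26.8]), np.float64(0.2)] [[435.0, -242.0], [436.0, -269.0], [605.0, -269.0], [605.0, -242.0]]
rod_grip 0.74 [288.1, 143.8, 39.5, 92.6] [array([ 517.7, -243.4]), array([250. ,  99.3]), np.float64(0.1)] [[393.0, -194.0], [393.0, -293.0], [643.0, -293.0], [643.0, -193.0]]
flask 0.86 [270.3, 89.1, 33.2, 30.2] [array([ 741.4, -184.8]), arra
[... 1122 characters left out ...]
89.0]]
rod_grip 0.66 [225.4, 178.7, 40.4, 53.5] [array([ 525.3, -252.4]), array([186.1,  35.7]), np.float64(1.9)] [[432.0, -238.0], [433.0, -273.0], [619.0, -267.0], [618.0, -231.0]]
coaster 0.65 [198.2, 256.4, 147.6, 140.6] [array([745.8,  20.7]), array([274.3, 323.8]), np.float64(6.4)] [[592.0, 166.0], [627.0, -155.0], [900.0, -125.0], [864.0, 197.0]]
coaster 0.64 [364.6, 276.8, 41.2, 37.6] [array([494.3, 230. ]), array([102.5, 101.5]), np.float64(60.5)] [[425.0, 210.0], [513.0, 160.0], [564.0, 250.0], [475.0, 300.0]]
coaster 0.48 [206.5, 170.8, 77.2, 80.4] [array([ 517.7, -246.4]), array([264.1, 103.3]), np.float64(0.6)] [[385.0, -196.0], [386.0, -300.0], [650.0, -297.0], [649.0, -193.0]]
```

```bash
ls pics
```

```text
sc_mat.png
scene0.png
top0.png
top_cab.png
top_mat.png
wrist0.png
```

View pics/top_mat.png

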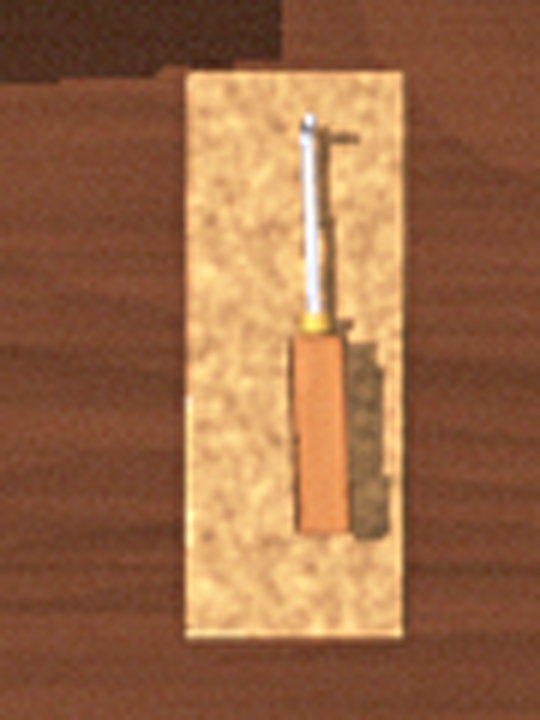

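View pics/top_cab.png

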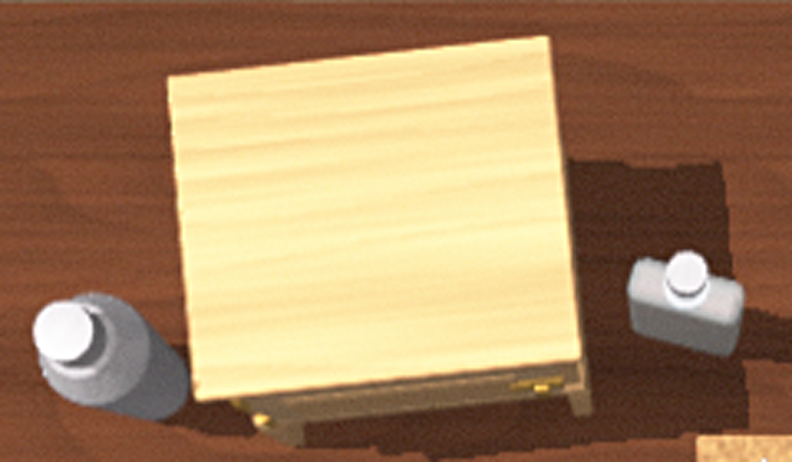

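View pics/sc_mat.png

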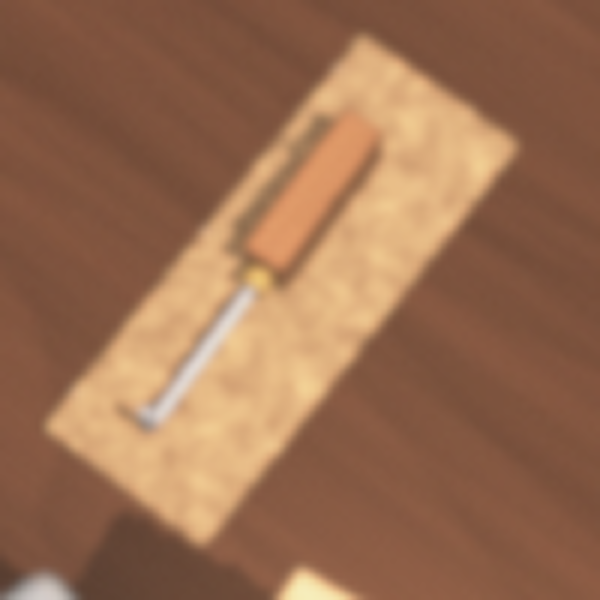

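```bash
python3 - <<'E'
from h import *
p=eyes.read_camera("top")
c=[atz(p,u,v,240)[:2] for u,v in((130.9,33.0),(246.4,21.2),(255.8,119.4),(139.1,131.8))]
c=np.array(c); print("cab",np.round(c,1).tolist(),"ctr",c.mean(0))
BL,BR,FR,FL=c
for a,b in((BL,BR),(FL,FR),(BL,FL),(BR,FR)): d=a-b; print(np.linalg.norm(d),np.degrees(np.arctan2(d[1],d[0])))
for n,u,v,z in(("h",308.3,186.2,44),("h",317.3,185.8,44),("h",309.5,218.7,44),("h",318.3,218.3,44),("tip",311.5,149.5,50),("shank0",312.5,183,21),("shank1",311,152,21)): print(n,np.round(atz(p,u,v,z),1))
for u,v in ((186,72),(403,72),(403,637),(186,637)): print("mat",np.round(atz(p,260+u/6,130+v/6,4),1))
s=eyes.read_camera("scene")
for n,u,v,z in (("h",338,108,44),("h",384,132,44),("h",248,250,44),("h",290,272,44),("tip",150,415,50)): print("sc",n,np.round(atz(s,200+u/6,160+v/6,z),1))
for n,u,v in (("cab",252,257),("",346,316),("",297,394),("",202,336)): print("sc",n,np.round(atz(s,u,v,240),1))
E
```

```text
cab [[862.0, 177.1], [888.9, -89.7], [661.1, -113.2], [632.1, 153.3]] ctr [761.01149183  31.87926359]
268.15095775081664 95.76861798874968
268.07027785355297 96.20851559106993
231.09391776850194 5.919160273249724
229.03557459243618 5.898353677607253
h [ 523.1 -242.7   44. ]
h [ 524.3 -266.7   44. ]
h [ 436.3 -246.2   44. ]
h [ 437.5 -269.7   44. ]
tip [ 620.8 -250.6   50. ]
shank0 [ 533.5 -255.2   21. ]
shank1 [ 618.2 -250.9   21. ]
mat [ 648.2 -196.4    4. ]
mat [ 648.7 -296.4    4. ]
mat [ 388.6 -297.     4. ]
mat [ 388.  -197.7    4. ]
sc h [ 437.7 -271.8   44. ]
sc h [ 434.1 -245.9   44. ]
sc h [ 522.9 -261.7   44. ]
sc h [ 519.5 -238.4   44. ]
sc tip [ 617.9 -246.6   50. ]
sc cab [ 662.9 -104.8  240. ]
sc  [642.6 160.  240. ]
sc  [854.6 171.6 240. ]
sc  [883.2 -83.1 240. ]
```

Emit:
{"fn": "send_rows", "kwargs": {"plan": "0 0 0 0.125 70; 0 0 0 0.125 70; 0 0 0 0.124 70; 38 -46 0 0 70; 38 -46 0 0 70; 38 -46 0 0 70; 38 -46 0 0 70; 0 0 0 0 70"}}

```text
t: 2.85
eef_pos: [378.6, -409.7, 214.1]
tcp_rot: [3.141, -0.0, 0.019]
ft_force: [-0.5, -0.8, 0.7]
opening: 0.736
```

```bash
cat >> h.py <<'E'
def go(x,y,z,yaw=None):
    s=env.state(); P=s["eef_pos"]; rpy=s["tcp_rot"]
    from scipy.spatial.transform import Rotation as Ro
    R=Ro.from_euler("xyz",rpy).as_matrix(); d=R.T@(np.array([x,y,z])-P)
    print("t",round(s["t"],2),"pos",np.round(P,1),"rpy",np.round(rpy,3),"F",np.round(s["ft_force"],2),"M",np.round(s["moment"],3),"op",round(s["opening"]*95.1,1))
    print("tool shift",np.round(d,1),"roll",None if yaw is None else round(rpy[2]-yaw,3))
E
python3 - <<'E'
from h import *
go(490.5,-255,120,0.04)
E
```

```text
t 2.85 pos [ 378.6 -409.7  214.1] rpy [ 3.141 -0.     0.019] F [-0.47 -0.83  0.72] M [0.008 0.014 0.016] op 70.0
tool shift [ 114.8 -152.6   94. ] roll -0.021
```

Emit:
{"fn": "send_rows", "kwargs": {"plan": "25 -34 0 -0.02 70; 25 -34 5 0 70; 25 -34 20 0 70; 25 -34 30 0 70; 15 -20 30 0 70; 0 0 0 0 70"}}

```text
t: 3.45
eef_pos: [491.8, -248.0, 128.9]
tcp_rot: [3.136, -0.004, 0.039]
ft_force: [0.4, -0.3, 0.6]
opening: 0.736
```

```bash
python3 - <<'E'
from h import *
go(490.5,-255,11,0.04)
p=eyes.read_camera("wrist"); save(p,"w1.png")
print(np.round(p["extrinsics"],2).tolist())
for X in((490.5,-255,30),(621,-250,50)): print(proj(p,X))
t=eyes.read_camera("top"); save(t,"t1.png")
E
```

```text
t 3.45 pos [ 491.8 -248.   128.9] rpy [ 3.136 -0.004  0.039] F [ 0.37 -0.3   0.64] M [0.014 0.074 0.048] op 70.0
tool shift [ -2.1   6.2 117.9] roll -0.001
[[0.04, 0.96, 0.29, 574.7], [-1.0, 0.03, 0.02, -243.82], [0.01, -0.29, 0.96, 298.96], [0.0, 0.0, 0.0, 1.0]]
[284.60033415 214.97193861]
[286.46479742  44.77875707]
```

View pics/w1.png

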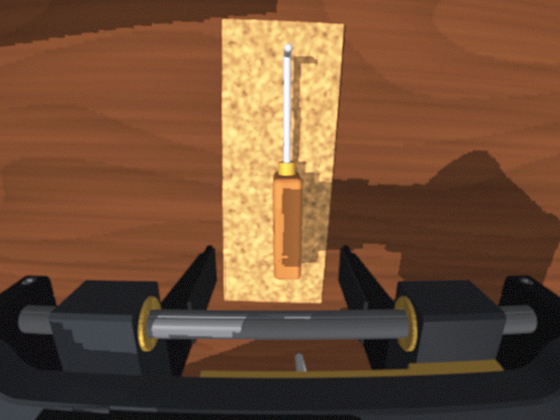

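Emit:
{"fn": "send_rows", "kwargs": {"plan": "-2 8 30 0 70; 0 0 35 0 70; 0 0 35 0 70; 0 0 13 0 70; 0 0 0 0 70"}}

```text
t: 4.05
eef_pos: [492.8, -269.7, 23.0]
tcp_rot: [3.124, -0.019, 0.032]
ft_force: [0.2, 0.1, 0.3]
opening: 0.739
```

```bash
python3 - <<'E'
from h import *
go(490.5,-256.5,11,0.04)
p=eyes.read_camera("wrist"); save(p,"w2.png")
E
```

```text
t 4.05 pos [ 492.8 -269.7   23. ] rpy [ 3.124 -0.019  0.032] F [0.17 0.08 0.26] M [ 0.033  0.021 -0.024] op 70.3
tool shift [ -2.1 -13.5  11.8] roll -0.008
```

View pics/w2.png

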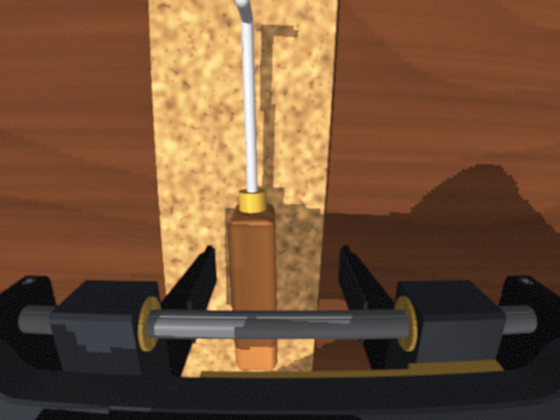

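Emit:
{"fn": "send_rows", "kwargs": {"plan": "-2 -7 0 -0.008 70; 0 -7 0 0 70; 0 0 0 0 70"}}

```text
t: 4.4
eef_pos: [491.5, -256.5, 27.8]
tcp_rot: [3.12, -0.024, 0.04]
ft_force: [0.0, -0.4, -1.1]
opening: 0.737
```

```bash
python3 - <<'E'
from h import *
go(490.5,-256.5,11,0.04)
E
```

```text
t 4.4 pos [ 491.5 -256.5   27.8] rpy [ 3.12  -0.024  0.04 ] F [ 0.04 -0.44 -1.13] M [-0.005  0.074 -0.02 ] op 70.1
tool shift [-1.4 -0.4 16.8] roll -0.0
```

Emit:
{"fn": "send_rows", "kwargs": {"plan": "0 0 0 0 70; 0 0 0 0 70; 0 0 0 0 70"}}

```text
t: 4.7
eef_pos: [492.4, -256.2, 29.6]
tcp_rot: [3.118, -0.026, 0.041]
ft_force: [1.1, -0.1, 0.6]
opening: 0.735
```

Emit:
{"fn": "send_rows", "kwargs": {"plan": "0 0 5 0 70; 0 0 5 0 70; 0 0 5 0 70"}}

```text
t: 5.0
eef_pos: [493.1, -256.8, 14.0]
tcp_rot: [3.117, -0.027, 0.041]
ft_force: [-0.1, 0.7, 0.7]
opening: 0.736
```

Emit:
{"fn": "send_rows", "kwargs": {"plan": "-3 0 4 0 70; 0 0 0 0 22; 0 0 0 0 22; 0 0 0 0 22; 0 0 0 0 20; 0 0 0 0 20; 0 0 0 0 20"}}

```text
t: 5.7
eef_pos: [489.5, -257.0, 8.3]
tcp_rot: [3.118, -0.025, 0.041]
ft_force: [-0.0, 0.5, -0.1]
opening: 0.289
```

```bash
python3 - <<'E'
from h import *
go(490.5,-256.5,11,0.04)
E
```

```text
t 5.7 pos [ 489.5 -257.     8.3] rpy [ 3.118 -0.025  0.041] F [-0.04  0.47 -0.11] M [0.04  0.102 0.029] op 27.5
tool shift [ 1.1 -0.4 -2.7] roll 0.001
```

Emit:
{"fn": "send_rows", "kwargs": {"plan": "0 0 0 0 0; 0 0 0 0 0; 0 0 0 0 0"}}

```text
t: 6.0
eef_pos: [489.6, -257.0, 8.4]
tcp_rot: [3.118, -0.026, 0.041]
ft_force: [0.3, -0.2, -0.3]
opening: 0.25
```

Emit:
{"fn": "send_rows", "kwargs": {"plan": "0 0 -5 0 0; 0 0 -10 0 0; 0 0 -10 0 0; 0 0 -10 0 0; 0 0 -5 0 0; 0 0 0 0 0"}}

```text
t: 6.6
eef_pos: [488.5, -256.0, 52.7]
tcp_rot: [3.118, -0.026, 0.041]
ft_force: [0.3, -0.1, -1.2]
opening: 0.249
```

```bash
python3 - <<'E'
from h import *
go(490.5,-256.5,60,0.1)
p=eyes.read_camera("wrist"); save(p,"w3.png")
E
```

```text
t 6.6 pos [ 488.5 -256.    52.7] rpy [ 3.118 -0.026  0.041] F [ 0.26 -0.07 -1.16] M [ 0.053  0.113 -0.031] op 23.7
tool shift [ 2.2  0.7 -7.2] roll -0.059
```

View pics/w3.png

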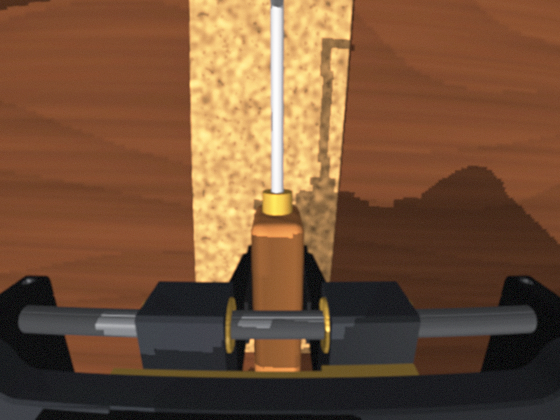

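```bash
python3 - <<'E'
from h import *
s=env.state(); print(s["joints"])
w=eyes.read_camera("wrist"); save(w,"w4.png")
P=s["eef_pos"]; h=np.array([np.cos(.041),np.sin(.041)])
for L in(128,131,134): print(L,proj(w,[*(P[:2]+h*L),P[2]+41.7]))
t=eyes.read_camera("top"); save(t,"t2.png",(230,100,200,160),4)
sc=eyes.read_camera("scene"); save(sc,"s2.png",(170,100,200,200),3)
print(w["extrinsics"][:3,3]-P)
E
```

```text
[-0.60082605  0.59856795  1.91262929 -0.00595032  0.59546131  0.93436556]
128 [279.33871942 -18.93876647]
131 [279.33030827 -27.86448472]
134 [279.32140719 -36.80089954]
[ 79.09122082   7.17491846 171.79958787]
```

View pics/t2.png

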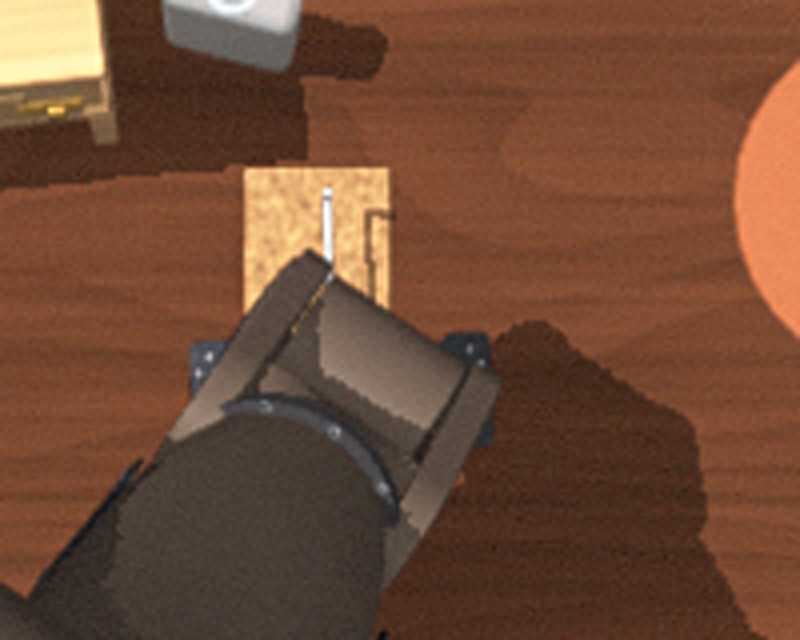

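View pics/s2.png

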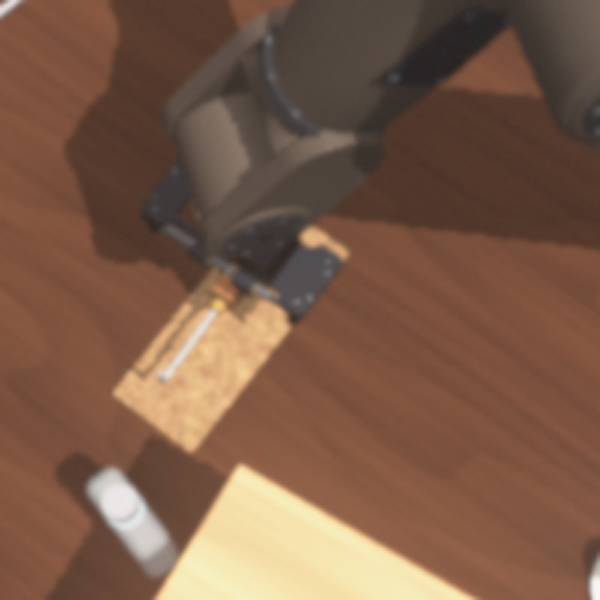

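```bash
python3 -c "
import cv2;i=cv2.imread('pics/w4.png')[0:60,230:330];cv2.imwrite('pics/w4c.png',cv2.resize(i,None,fx=6,fy=6))"
```

```text
(no output)
```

View pics/w4c.png

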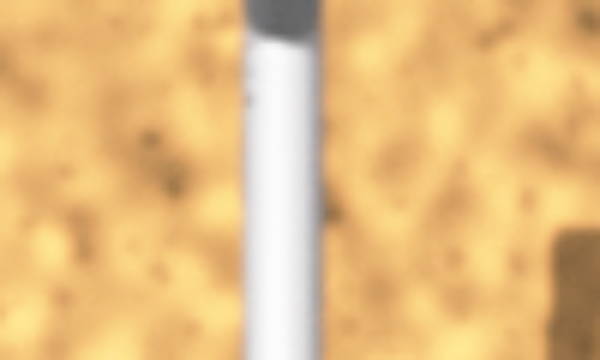

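```bash
python3 - <<'E'
from h import *
s=env.state(); 
w=eyes.read_camera("wrist")
P=s["eef_pos"]; h=np.array([np.cos(.041),np.sin(.041)])
for L in(125,128,131): print(L,proj(w,[*(P[:2]+h*L),P[2]+15.7]), proj(w,[*(P[:2]+h*L),P[2]+12.7]))
t=eyes.read_camera("top"); sc=eyes.read_camera("scene")
# tip from both: triangulate
u1=(230+327/4,100+192/4); u2=(170+163/3,100+379/3)
o1,d1=ray(t,*u1);o2,d2=ray(sc,*u2)
A=np.stack([d1,-d2],1); k=np.linalg.lstsq(A,o2-o1,rcond=None)[0]
print("tip",o1+k[0]*d1,o2+k[1]*d2, "rel",o1+k[0]*d1-P)
print(atz(t,*u1,94.4)-P,atz(sc,*u2,94.4)-P)
c=np.array([761,33]);a=.103;R=np.array([[np.cos(a),-np.sin(a)],[np.sin(a),np.cos(a)]])
for q in((-110-100,-62),(-110,0)): print(c+R@q)
E
```

```text
125 [277.49953165  12.32292787] [277.34003655  14.42533124]
128 [277.48772002   4.94675128] [277.32794711   7.19583736]
131 [277.47578976  -2.45350595] [ 2.77315758e+02 -5.77492554e-02]
tip [ 619.93823577 -249.40991055   82.64674008] [ 617.58031749 -245.5032733    82.07097336] rel [131.89232043   6.30237647  31.32820292]
[130.12255308   6.96641795  43.08146284] [131.51469769  13.22132779  43.08146284]
[558.487675   -50.26318649]
[651.58297932  21.6900227 ]
```

Emit:
{"fn": "send_rows", "kwargs": {"plan": "0 -15 0 -0.02 0; 0 -30 3 -0.02 0; 0 -35 3 -0.02 0; 0 -35 3 0 0; 0 -35 3 0 0; 0 -25 0 0 0; 0 -10 0 0 0; 0 0 0 0 0"}}

```text
t: 7.75
eef_pos: [468.9, -61.2, 32.8]
tcp_rot: [3.119, -0.02, 0.109]
ft_force: [0.3, -0.0, -1.1]
opening: 0.254
```

```bash
cat >>h.py <<'E'
def cab(c=(761,31),a=.103,L=130.5,dz=41.7):
    s=env.state();P=s["eef_pos"];y=s["tcp_rot"][2]; tip=P[:2]+L*np.array([np.cos(y),np.sin(y)])
    d=tip-np.array(c); R=np.array([[np.cos(a),-np.sin(a)],[np.sin(a),np.cos(a)]]); q=R.T@d
    print("tip cab x %.1f (inside ledge %.1f) y %.1f z %.1f"%(q[0],q[0]+110,q[1],P[2]+dz))
E
python3 - <<'E'
from h import *
go(498.3,-58.5,24,.103);cab()
E
```

```text
t 7.75 pos [468.9 -61.2  32.8] rpy [ 3.119 -0.02   0.109] F [ 0.31 -0.04 -1.14] M [ 0.075  0.018 -0.037] op 24.2
tool shift [29.4  0.3  9.4] roll 0.006
tip cab x -169.6 (inside ledge -59.6) y -60.9 z 74.5
```

Emit:
{"fn": "send_rows", "kwargs": {"plan": "10 0 4 0.006 0; 10 0 4 0 0; 8 0 0 0 0; 0 0 0 0 0"}}

```text
t: 8.15
eef_pos: [501.0, -60.8, 24.8]
tcp_rot: [3.118, -0.022, 0.1]
ft_force: [1.2, -0.8, -1.3]
opening: 0.25
```

```bash
python3 - <<'E'
from h import *
go(498.3,-58.5,24,.103);cab()
w=eyes.read_camera("wrist");save(w,"w5.png")
t=eyes.read_camera("top"); save(t,"t5.png",(120,10,200,160),4)
E
```

```text
t 8.15 pos [501.  -60.8  24.8] rpy [ 3.118 -0.022  0.1  ] F [ 1.21 -0.79 -1.3 ] M [0.042 0.054 0.033] op 23.7
tool shift [-2.4 -2.5  0.6] roll -0.003
tip cab x -137.6 (inside ledge -27.6) y -64.9 z 66.5
```

View pics/w5.png

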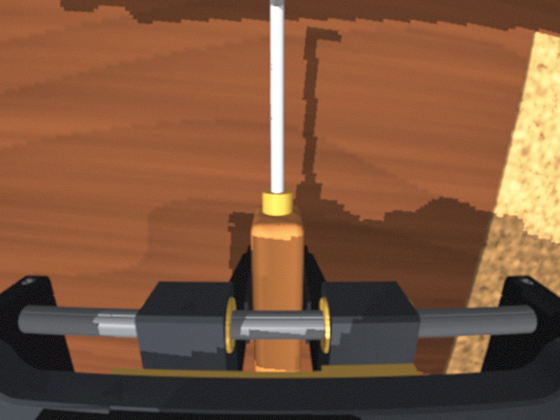

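View pics/t5.png

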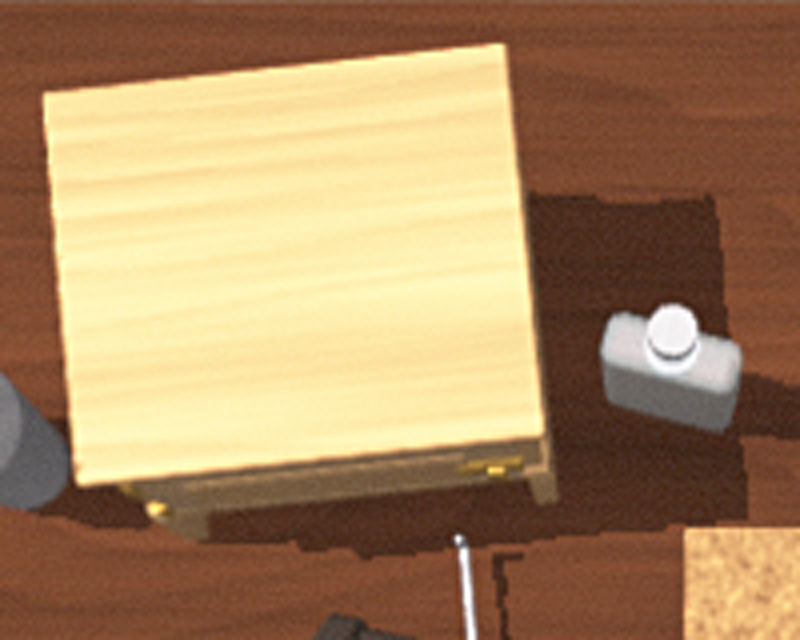

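```bash
python3 - <<'E'
from h import *
t=eyes.read_camera("top")
def cf(X,c=(761,31),a=.103):
    R=np.array([[np.cos(a),-np.sin(a)],[np.sin(a),np.cos(a)]]); return np.round(R.T@(np.array(X[:2])-c),1)
f=lambda u,v:(120+u/4,10+v/4)
for n,u,v,z in(("Rfoot outer",557,500,0),("Rfoot inner",537,503,0),("Lfoot inner",210,538,0),("ledge R",530,478,92),("ledge L",205,513,92),("tip",460,540,66)):
    print(n,cf(atz(t,*f(u,v),z)))
cab()
E
```

```text
Rfoot outer [-106.7 -128.8]
Rfoot inner [-107.4 -114.7]
Lfoot inner [-109.   114.7]
ledge R [-107.5 -116.1]
ledge L [-109.1   95.9]
tip [-138.8  -64.9]
tip cab x -139.3 (inside ledge -29.3) y -64.3 z 66.5
```

Emit:
{"fn": "send_rows", "kwargs": {"plan": "10 0 0 -0.003 0; 12 0 0 0 0; 12 0 0 0 0; 12 0 0 0 0; 5 0 0 0 0; 0 0 0 0 0"}}

```text
t: 8.9
eef_pos: [554.9, -55.0, 26.5]
tcp_rot: [3.118, -0.022, 0.103]
ft_force: [0.5, 1.2, -1.8]
opening: 0.253
```

```bash
python3 - <<'E'
from h import *
go(498.3,-58.5,24,.103);cab()
E
```

```text
t 8.9 pos [554.9 -55.   26.5] rpy [ 3.118 -0.022  0.103] F [ 0.47  1.17 -1.78] M [ 0.015  0.051 -0.041] op 24.1
tool shift [-56.7  -2.4   1.2] roll 0.0
tip cab x -83.4 (inside ledge 26.6) y -64.4 z 68.2
```

Emit:
{"fn": "send_rows", "kwargs": {"plan": "0 -2 0.5 0 0; 0 -2 0.5 0 0; 0 -2 0 0 0; 0 -2 0 0 0; 0 -2 0 0 0; 0 -2 0 0 0"}}

```text
t: 9.5
eef_pos: [552.2, -42.1, 25.1]
tcp_rot: [3.119, -0.021, 0.103]
ft_force: [0.4, 0.1, -1.4]
opening: 0.251
```

```bash
python3 - <<'E'
from h import *
go(554.9,-55,24,.103);cab()
E
```

```text
t 9.5 pos [552.2 -42.1  25.1] rpy [ 3.119 -0.021  0.103] F [ 0.4   0.05 -1.39] M [-0.037  0.106  0.005] op 23.8
tool shift [ 1.4 13.1  1.4] roll -0.0
tip cab x -84.8 (inside ledge 25.2) y -51.3 z 66.8
```

Emit:
{"fn": "send_rows", "kwargs": {"plan": "0 -2 0 0 0; 0 -2 0 0 0; 0 -2 0 0 0; 0 -2 0 0 0"}}

```text
t: 9.9
eef_pos: [551.2, -33.4, 25.0]
tcp_rot: [3.119, -0.021, 0.103]
ft_force: [0.4, -1.0, -1.8]
opening: 0.247
```

```bash
python3 - <<'E'
from h import *
go(554.9,-55,24,.103);cab()
E
```

```text
t 9.9 pos [551.2 -33.4  25. ] rpy [ 3.119 -0.021  0.103] F [ 0.35 -0.95 -1.76] M [-0.119  0.051 -0.093] op 23.5
tool shift [ 1.4 21.8  1.5] roll -0.0
tip cab x -84.8 (inside ledge 25.2) y -42.5 z 66.7
```

Emit:
{"fn": "send_rows", "kwargs": {"plan": "0 -2 0 0 0; 0 -2 0 0 0; 0 -2 0 0 0; 0 -2 0 0 0"}}

```text
t: 10.3
eef_pos: [550.3, -26.7, 24.8]
tcp_rot: [3.118, -0.021, 0.096]
ft_force: [-0.6, -7.0, -1.1]
opening: 0.253
```

```bash
python3 - <<'E'
from h import *
go(554.9,-55,24,.103);cab()
E
```

```text
t 10.3 pos [550.3 -26.7  24.8] rpy [ 3.118 -0.021  0.096] F [-0.59 -7.   -1.06] M [-1.096  0.127 -0.958] op 24.1
tool shift [ 1.9 28.6  1.5] roll -0.007
tip cab x -85.1 (inside ledge 24.9) y -36.7 z 66.5
```

Emit:
{"fn": "send_rows", "kwargs": {"plan": "0 1.5 0 -0.003 0; 0 1.5 0 -0.003 0; 0 0 0 0 0"}}

```text
t: 10.6
eef_pos: [550.5, -30.2, 24.8]
tcp_rot: [3.118, -0.02, 0.1]
ft_force: [-0.9, -1.1, -2.3]
opening: 0.253
```

```bash
python3 - <<'E'
from h import *
go(554.9,-55,24,.103);cab()
w=eyes.read_camera("wrist");save(w,"w6.png")
E
```

```text
t 10.6 pos [550.5 -30.2  24.8] rpy [ 3.118 -0.02   0.1  ] F [-0.92 -1.07 -2.27] M [-0.197  0.016 -0.154] op 24.1
tool shift [ 1.9 25.1  1.4] roll -0.003
tip cab x -85.2 (inside ledge 24.8) y -39.6 z 66.5
```

View pics/w6.png

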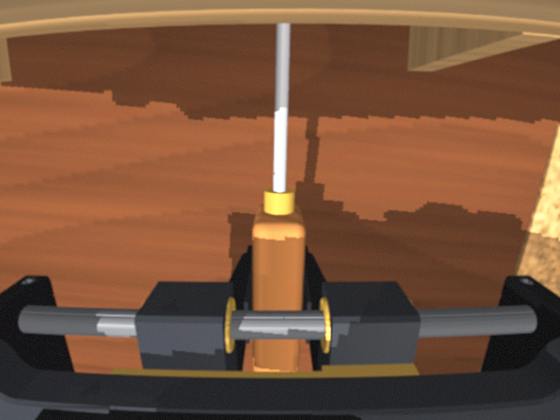

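Emit:
{"fn": "send_rows", "kwargs": {"plan": "0 3 0 0 0; 0 0 5 0 0; 0 0 5 0 0; 0 0 5 0 0; 0 0 1 0 0; 0 0 0 0 0"}}

```text
t: 11.25
eef_pos: [551.0, -33.0, 7.0]
tcp_rot: [3.119, -0.02, 0.102]
ft_force: [-0.2, -0.5, -2.5]
opening: 0.251
```

```bash
python3 - <<'E'
from h import *
go(554.9,-55,9,.1);cab()
E
```

```text
t 11.25 pos [551. -33.   7.] rpy [ 3.119 -0.02   0.102] F [-0.22 -0.47 -2.52] M [-0.     0.071 -0.002] op 23.9
tool shift [ 1.7 22.3 -1.5] roll 0.002
tip cab x -85.0 (inside ledge 25.0) y -42.2 z 48.7
```

Emit:
{"fn": "send_rows", "kwargs": {"plan": "0 -4 0 0 0; 0 -4 0 0 0; 0 -4 0 0 0; 0 -4 0 0 0; 0 -4 0 0 0; 0 -2 0 0 0; 0 0 0 0 0"}}

```text
t: 11.95
eef_pos: [548.7, -8.6, 6.9]
tcp_rot: [3.118, -0.02, 0.102]
ft_force: [-0.9, -0.3, -1.0]
opening: 0.253
```

```bash
python3 - <<'E'
from h import *
go(554.9,-55,9,.1);cab()
E
```

```text
t 11.95 pos [548.7  -8.6   6.9] rpy [ 3.118 -0.02   0.102] F [-0.85 -0.27 -1.  ] M [ 0.044 -0.002  0.019] op 24.1
tool shift [ 1.5 46.8 -1. ] roll 0.002
tip cab x -84.7 (inside ledge 25.3) y -17.6 z 48.6
```

Emit:
{"fn": "send_rows", "kwargs": {"plan": "0 1.5 -4 0 0; 0 0 -4 0 0; 0 0 -3 0 0; 0 0 -2 0 0"}}

```text
t: 12.35
eef_pos: [548.7, -10.2, 21.0]
tcp_rot: [3.118, -0.02, 0.102]
ft_force: [-0.5, -0.0, -2.1]
opening: 0.252
```

Emit:
{"fn": "send_rows", "kwargs": {"plan": "0 0 -3 0 0; 0 0 -3 0 0; 0 0 -2 0 0"}}

```text
t: 12.65
eef_pos: [548.5, -10.3, 29.9]
tcp_rot: [3.118, -0.021, 0.102]
ft_force: [-0.3, -0.3, -1.8]
opening: 0.254
```

```bash
python3 - <<'E'
from h import *
go(554.9,-55,30,.1);cab()
E
```

```text
t 12.65 pos [548.5 -10.3  29.9] rpy [ 3.118 -0.021  0.102] F [-0.3  -0.34 -1.76] M [ 0.019  0.079 -0.051] op 24.1
tool shift [ 1.8 45.1  1. ] roll 0.002
tip cab x -85.1 (inside ledge 24.9) y -19.3 z 71.6
```

Emit:
{"fn": "send_rows", "kwargs": {"plan": "-2 0 0 0 0; -2 0 0 0 0; -2 0 0 0 0; -2 0 0 0 0; -2 0 0 0 0; -2 0 0 0 0"}}

```text
t: 13.25
eef_pos: [537.1, -11.6, 30.0]
tcp_rot: [3.118, -0.024, 0.102]
ft_force: [4.0, 0.8, -2.4]
opening: 0.25
```

```bash
python3 - <<'E'
from h import *
go(554.9,-55,30,.1);cab()
E
```

```text
t 13.25 pos [537.1 -11.6  30. ] rpy [ 3.118 -0.024  0.102] F [ 3.96  0.82 -2.36] M [ 0.13  -0.35   0.016] op 23.8
tool shift [13.3 44.9  1.4] roll 0.002
tip cab x -96.6 (inside ledge 13.4) y -19.5 z 71.7
```

Emit:
{"fn": "send_rows", "kwargs": {"plan": "-3 0 0 0 0; -3 0 0 0 0; -3 0 0 0 0; -3 0 0 0 0; -3 0 0 0 0; -3 0 0 0 0; -3 0 0 0 0"}}

```text
t: 13.95
eef_pos: [515.1, -14.0, 29.6]
tcp_rot: [3.117, -0.026, 0.102]
ft_force: [4.4, 0.3, -1.8]
opening: 0.257
```

Emit:
{"fn": "send_rows", "kwargs": {"plan": "-3 0 0 0 0; -3 0 0 0 0; -3 0 0 0 0; -3 0 0 0 0; -3 0 0 0 0"}}

```text
t: 14.45
eef_pos: [499.1, -15.7, 29.4]
tcp_rot: [3.117, -0.027, 0.102]
ft_force: [3.4, 1.0, -1.2]
opening: 0.247
```

```bash
python3 - <<'E'
from h import *
go(554.9,-55,30,.1);cab()
w=eyes.read_camera("wrist");save(w,"w7.png")
E
```

```text
t 14.45 pos [499.1 -15.7  29.4] rpy [ 3.117 -0.027  0.102] F [ 3.4   0.97 -1.17] M [ 0.11  -0.552  0.008] op 23.5
tool shift [51.5 44.7  1.8] roll 0.002
tip cab x -134.8 (inside ledge -24.8) y -19.7 z 71.1
```

View pics/w7.png

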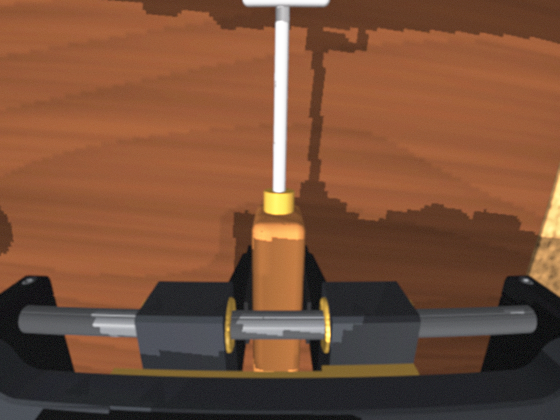

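Emit:
{"fn": "send_rows", "kwargs": {"plan": "-2 0 0 0 0; -2 0 0 0 0; -2 0 0 0 0; -2 0 0 0 0; -2 0 0 0 0"}}

```text
t: 15.0
eef_pos: [488.2, -16.9, 29.2]
tcp_rot: [3.117, -0.027, 0.102]
ft_force: [3.1, 0.5, -1.3]
opening: 0.255
```

Emit:
{"fn": "send_rows", "kwargs": {"plan": "-1.5 0 0 0 0; -1.5 0 0 0 0; -1 0 0 0 0"}}

```text
t: 15.3
eef_pos: [483.8, -17.4, 29.2]
tcp_rot: [3.117, -0.027, 0.102]
ft_force: [2.7, 0.7, -0.2]
opening: 0.251
```

```bash
python3 - <<'E'
from h import *
go(554.9,-55,30,.1);cab()
E
```

```text
t 15.3 pos [483.8 -17.4  29.2] rpy [ 3.117 -0.027  0.102] F [ 2.66  0.68 -0.17] M [ 0.072 -0.562  0.037] op 23.8
tool shift [66.9 44.6  2. ] roll 0.002
tip cab x -150.2 (inside ledge -40.2) y -19.7 z 70.9
```

Emit:
{"fn": "send_rows", "kwargs": {"plan": "-1 0 0 0 0; -1 0 0 0 0"}}

```text
t: 15.5
eef_pos: [481.7, -17.6, 29.1]
tcp_rot: [3.117, -0.027, 0.102]
ft_force: [5.6, -0.3, -0.2]
opening: 0.255
```

Emit:
{"fn": "send_rows", "kwargs": {"plan": "-1 0 0 0 0; -1 0 0 0 0"}}

```text
t: 15.7
eef_pos: [481.6, -18.1, 29.4]
tcp_rot: [3.116, -0.031, 0.101]
ft_force: [9.0, -0.6, -3.5]
opening: 0.253
```

Emit:
{"fn": "send_rows", "kwargs": {"plan": "2 0 0 0 0; 3 0 0 0 0; 2 0 0 0 0; 0 0 0 0 0"}}

```text
t: 16.1
eef_pos: [486.6, -17.1, 28.9]
tcp_rot: [3.117, -0.026, 0.102]
ft_force: [-0.1, -0.9, -1.6]
opening: 0.248
```

```bash
python3 - <<'E'
from h import *
go(554.9,-55,7,.1);cab()
t=eyes.read_camera("top"); save(t,"t8.png",(120,90,200,120),4)
w=eyes.read_camera("wrist");save(w,"w8.png",(130,0,300,220),2.5)
E
```

```text
t 16.1 pos [486.6 -17.1  28.9] rpy [ 3.117 -0.026  0.102] F [-0.14 -0.93 -1.6 ] M [ 0.028 -0.003 -0.052] op 23.6
tool shift [63.5 44.1 24.6] roll 0.002
tip cab x -147.4 (inside ledge -37.4) y -19.8 z 70.6
```

View pics/t8.png

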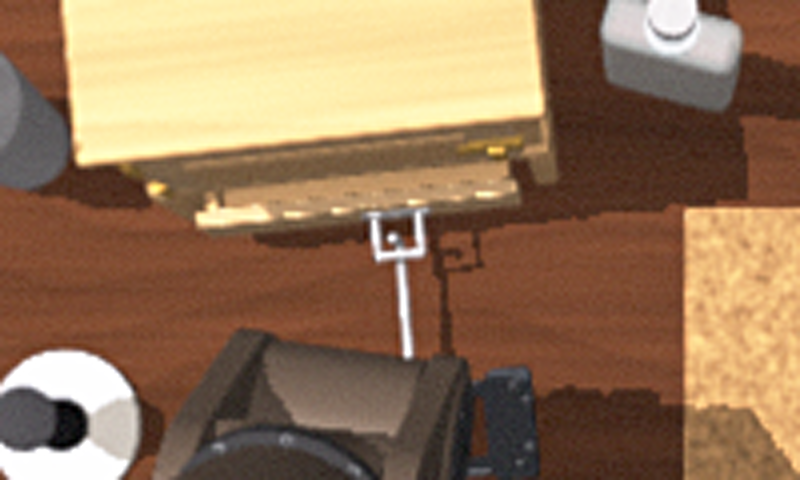

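View pics/w8.png

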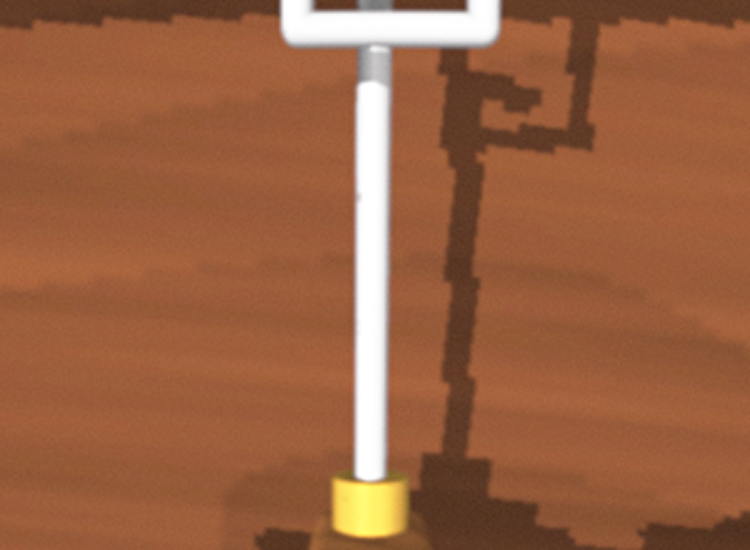

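The tray is out, with the tip free in the middle of the loop (crop px 393,238). Now I lower the tip clear of the loop.

Emit:
{"fn": "send_rows", "kwargs": {"plan": "0 0 4 0 0; 0 0 5 0 0; 0 0 5 0 0; 0 0 4 0 0; 0 0 2 0 0; 0 0 0 0 0"}}

```text
t: 16.8
eef_pos: [486.4, -17.5, 6.6]
tcp_rot: [3.118, -0.024, 0.101]
ft_force: [-0.0, -0.6, -1.6]
opening: 0.252
```

```bash
python3 - <<'E'
from h import *
go(554.9,-55,7,.1);cab()
E
```

```text
t 16.8 pos [486.4 -17.5   6.6] rpy [ 3.118 -0.024  0.101] F [-0.04 -0.63 -1.62] M [0.039 0.023 0.043] op 24.0
tool shift [64.3 44.2  2.2] roll 0.001
tip cab x -147.6 (inside ledge -37.6) y -20.2 z 48.3
```

Emit:
{"fn": "send_rows", "kwargs": {"plan": "-3 0 0 0 0; -4 0 0 0 0; -5 0 0 0 0"}}

```text
t: 17.1
eef_pos: [474.1, -18.7, 6.4]
tcp_rot: [3.118, -0.025, 0.102]
ft_force: [0.5, 0.2, -1.4]
opening: 0.253
```

Emit:
{"fn": "send_rows", "kwargs": {"plan": "-8 0 0 0 0; -8 0 0 0 0; -8 0 0 0 0; -2 0 -3 0 0; 0 0 -10 0 0; 0 0 -10 0 0; 0 0 -10 0 0; 0 0 0 0 0"}}

```text
t: 17.9
eef_pos: [444.3, -20.9, 42.6]
tcp_rot: [3.117, -0.026, 0.101]
ft_force: [0.3, 0.2, -1.5]
opening: 0.252
```

```bash
python3 - <<'E'
from h import *
go(480.5,-252,45,.0);cab()
t=eyes.read_camera("top"); save(t,"t9.png",(120,90,200,120),4)
E
```

```text
t 17.9 pos [444.3 -20.9  42.6] rpy [ 3.117 -0.026  0.101] F [ 0.28  0.21 -1.55] M [0.063 0.029 0.007] op 24.0
tool shift [ 12.7 233.5   3.6] roll 0.101
tip cab x -189.9 (inside ledge -79.9) y -19.3 z 84.3
```

View pics/t9.png

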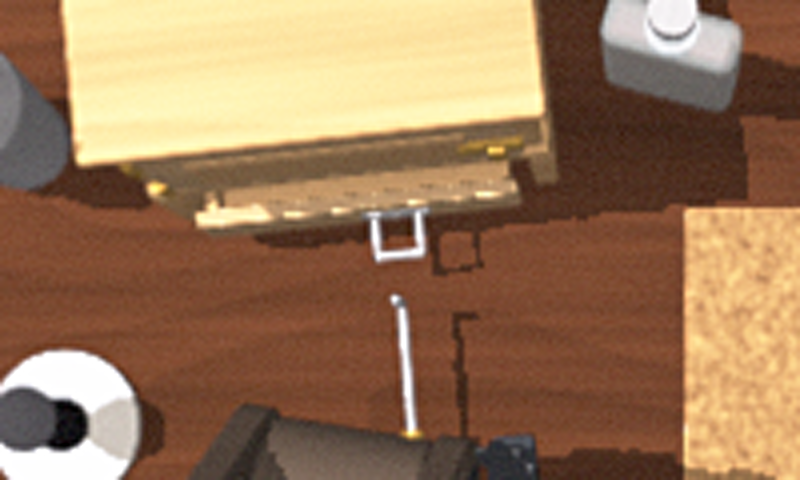

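Emit:
{"fn": "send_rows", "kwargs": {"plan": "2 15 0 0.03 0; 3 28 0 0.03 0; 5 33 0 0.03 0; 5 35 0 0 0; 5 35 0 0 0; 5 35 0 0 0; 2 20 0 0 0; 0 0 0 0 0"}}

```text
t: 18.75
eef_pos: [478.8, -228.3, 46.8]
tcp_rot: [3.119, -0.028, 0.011]
ft_force: [0.3, -0.1, -2.5]
opening: 0.252
```

```bash
python3 - <<'E'
from h import *
go(481,-249,40,.02)
E
```

```text
t 18.75 pos [ 478.8 -228.3   46.8] rpy [ 3.119 -0.028  0.011] F [ 0.33 -0.13 -2.49] M [0.085 0.073 0.08 ] op 24.0
tool shift [ 1.8 20.6  7.3] roll -0.009
```

Emit:
{"fn": "send_rows", "kwargs": {"plan": "2 9 8 0 0; 0 10 8 0 0; 0 0 8 0 0; 0 0 4 0 0; 0 0 3 0 0; 0 0 0 0 0"}}

```text
t: 19.35
eef_pos: [481.1, -245.9, 12.1]
tcp_rot: [3.122, -0.025, 0.013]
ft_force: [-0.6, -0.0, -1.9]
opening: 0.25
```

```bash
python3 - <<'E'
from h import *
go(481,-249,9,.02)
w=eyes.read_camera("wrist");save(w,"w10.png")
t=eyes.read_camera("top"); save(t,"t10.png",(230,120,150,120),5)
E
```

```text
t 19.35 pos [ 481.1 -245.9   12.1] rpy [ 3.122 -0.025  0.013] F [-0.6  -0.04 -1.87] M [0.087 0.043 0.019] op 23.7
tool shift [-0.2  3.   3.2] roll -0.007
```

View pics/w10.png

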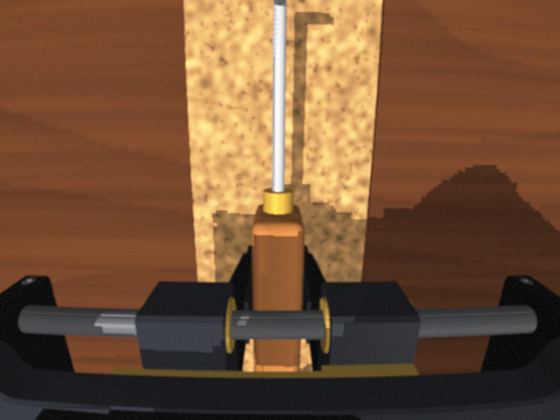

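Rod is centred over the mat and parallel to it, about 3 mm above. I lower the last bit and watch the force.

Emit:
{"fn": "send_rows", "kwargs": {"plan": "0 1 1.5 0 0; 0 0 1.5 0 0; 0 0 1 0 0; 0 0 0 0 0"}}

```text
t: 19.85
eef_pos: [481.8, -247.2, 9.2]
tcp_rot: [3.12, -0.027, 0.014]
ft_force: [0.0, 0.2, -2.0]
opening: 0.247
```

Emit:
{"fn": "send_rows", "kwargs": {"plan": "0 0 0.7 0 0; 0 0 0.5 0 0; 0 0 0 0 0"}}

```text
t: 20.15
eef_pos: [481.9, -247.3, 8.4]
tcp_rot: [3.12, -0.027, 0.014]
ft_force: [-0.5, 0.8, -0.3]
opening: 0.25
```

Emit:
{"fn": "send_rows", "kwargs": {"plan": "0 0 0 0 40; 0 0 0 0 50; 0 0 0 0 60; 0 0 0 0 70; 0 0 0 0 70; 0 0 0 0 70"}}

```text
t: 20.75
eef_pos: [482.3, -247.5, 8.6]
tcp_rot: [3.12, -0.028, 0.014]
ft_force: [0.6, -0.2, -1.1]
opening: 0.695
```

Emit:
{"fn": "send_rows", "kwargs": {"plan": "0 0 -5 0 70; 0 0 -10 0 70; 0 0 -20 0 70; 0 0 -20 0 70; 0 0 -20 0 70; 0 0 -20 0 70; 0 0 -20 0 70; 0 0 0 0 70"}}

```text
t: 21.55
eef_pos: [478.6, -244.7, 132.5]
tcp_rot: [3.119, -0.029, 0.014]
ft_force: [0.3, -0.6, 0.4]
opening: 0.737
```

Emit:
{"fn": "send_rows", "kwargs": {"plan": "-25 0 -10 0 70; -30 0 0 0 70; -30 0 0 0 70; 0 0 0 0 70; 0 0 0 0 70"}}

```text
t: 22.05
eef_pos: [390.4, -244.9, 140.5]
tcp_rot: [3.118, -0.031, 0.014]
ft_force: [-0.5, -0.6, 0.0]
opening: 0.738
```

```bash
python3 - <<'E'
from h import *
go(481,-249,9,.02)
w=eyes.read_camera("wrist");save(w,"w11.png")
t=eyes.read_camera("top"); save(t,"t11.png",(80,60,280,190),2.8)
for n in("rod_grip","mat","flask","shaker","coaster","jigger"): print(n,[(np.round(b["bbox"]).tolist(),round(b["confidence"],2)) for b in boxes_of(n,t)][:3])
E
```

```text
t 22.05 pos [ 390.4 -244.9  140.5] rpy [ 3.118 -0.031  0.014] F [-0.51 -0.56  0.  ] M [ 0.051 -0.001  0.029] op 70.2
tool shift [ 86.4   2.2 134.3] roll -0.006
rod_grip [([442.0, 208.0, 30.0, 94.0], 0.9), ([306.0, 155.0, 7.0, 58.0], 0.62), ([328.0, 294.0, 24.0, 51.0], 0.56)]
mat [([292.0, 145.0, 38.0, 81.0], 0.87)]
flask [([273.0, 88.0, 28.0, 29.0], 0.61)]
shaker [([304.0, 153.0, 12.0, 57.0], 0.63), ([92.0, 104.0, 46.0, 33.0], 0.6), ([170.0, 127.0, 79.0, 29.0], 0.6)]
coaster [([121.0, 178.0, 35.0, 33.0], 0.79), ([271.0, 88.0, 32.0, 30.0], 0.73)]
jigger [([121.0, 182.0, 20.0, 20.0], 0.87)]
```

View pics/t11.png

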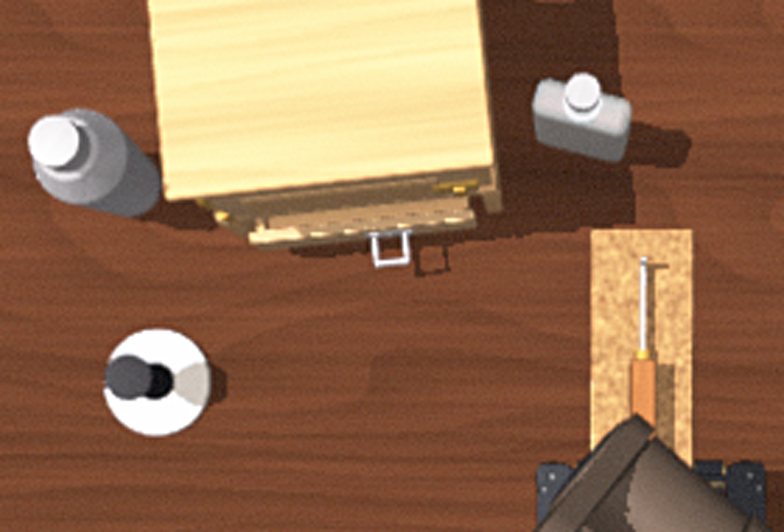

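View pics/w11.png

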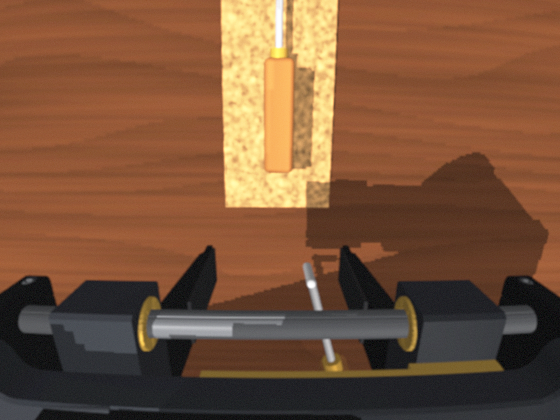

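```bash
python3 - <<'E'
from h import *
t=eyes.read_camera("top")
tip=atz(t,80+644/2.8,60+260/2.8,50); print("tip",tip,"mid",tip[:2]-[92.5,0])
c=np.array((761,31));a=.103;R=np.array([[np.cos(a),-np.sin(a)],[np.sin(a),np.cos(a)]])
print("eye front cab",R.T@(atz(t,80+392/2.8,60+265/2.8,60)[:2]-c), "if shut -100 (+1.5), at stop -160")
print(job_done())
E
```

```text
tip [ 611.80811643 -246.62865327   50.        ] mid [ 519.30811643 -246.62865327]
eye front cab [-159.47311717  -22.32499789] if shut -100 (+1.5), at stop -160
the job is handed in; nothing more can be done
None
```

The tray is drawn out to its stop, the rod is back on the mat, and the job was handed in at about 22 s of the 64 s allowed. No verdict is given.

**Finding the eye:** I took the smallest rod, the one on the mat, and swept its tip sideways under the ledge. It met the loop's side at about 7 N on the wrist sensor. I then lowered the tip, moved it under the loop and raised it into the opening, about 22 mm to the right of the tray's centre line.

**Pulling:** The tray slid at about 3–5 N. At the stop the wrist sensor rose to 9 N, the highest reading I took (limit 16 N). I read it only at the end of each short move, not continuously.

**Last checks, from the top camera:**
- **Tray:** The eye's front is at x ≈ -159.5 mm in the cabinet's frame, against -160 mm at the full stop, so the tray is out about 60 mm.
- **Rod:** It stands on its handle's underside and lies nearly parallel to the mat. Its middle is about 1–2 mm from the mat's centre, and the gripper is well clear.
- **Bystanders:** The flask, shaker, coaster and jigger show in the same places as at the start.

**What disagreed:**
- **Scene camera:** It read about 4 mm further in y than the top camera, wrist camera and gripper, so I used the top camera.
- **Tool tilt:** The tool drifted to about 0.03 rad of tilt in each axis during the moves.
- **Rod in the grip:** The sweep turned it by about 0.025 rad, which I allowed for.

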